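# Dispense one cheese round and nudge it onto the green mat

## Task

Press the dispenser's plunger all the way down once and let it come back up, so that a single cheese round slides out. Then nudge that round gently over the counter, without pinching, lifting or tipping it, until it lies wholly on the empty green paper mat. Leave everything else where it is, the round on the blue mat included.

Things in the scene. Friction and masses are not known exactly. Their poses are not given: they have to be found in the camera images.
- dispenser: dispenser bolted to the counter; origin on the counter under its steel column, z up, -x out of the outlet. Column 56 mm square, 46 mm tall, no floor; outlet slot 17 mm high in its -x face, level with the counter. Behind it (x 28 to 108 mm) a red housing 56 wide, 62 tall, carrying the plunger, with 5 mm flanges to y = +-44 mm
- drop_point (a point): point on the counter 73 mm in front of the dispenser's origin (-x of it), where the centre of a round lies after a full stroke of the plunger; fixed to the dispenser, whose column front is 45 mm behind it; y axis runs sideways along the column's front
- plunger (a joint): plunger, a vertical slide: 0 = up, 0.030 m = fully down (hard stop). A damped spring, 5 N at the top, 10 N at the bottom, returns it in under a second. Each full stroke drives a blade that pushes the lowest round out; once the plunger is up the next round drops down, and another stroke would push that out too
- plunger_top (a point): centre of the top face of the plunger's round black cap, 36 mm in diameter; 104 mm above the counter when up, 58 mm behind the dispenser's origin (+x); moves with the plunger
- round1: a yellow wax-coated cheese round, a flat disc 44 mm in diameter and 14 mm thick, about 25 g; origin at the centre of its underside. The lowest of the three stacked in the dispenser, the one that comes out
- round2: a yellow wax-coated cheese round, a flat disc 44 mm in diameter and 14 mm thick, about 25 g; origin at the centre of its underside. Second in the stack
- round3: a yellow wax-coated cheese round, a flat disc 44 mm in diameter and 14 mm thick, about 25 g; origin at the centre of its underside. Top of the stack
- green_mat: green round paper mat, 120 mm in diameter, under 1 mm thick, stuck to the counter; origin at its centre. Empty at the start; it may lie left or right of the dispenser
- blue_mat: blue round paper mat, same size, stuck to the counter on the other side; origin at its centre
- served_round: a yellow wax-coated cheese round, a flat disc 44 mm in diameter and 14 mm thick, about 25 g; origin at the centre of its underside. It already lies on the blue mat and stays there
- honey_jar: amber honey jar with a brass lid, 60 mm in diameter, 85 mm tall; origin at the centre of its underside
- pick_cup: white ceramic cup, 64 mm in diameter, 70 mm tall; origin at the centre of its underside
- small_wheel: small brown cheese wheel, 110 mm in diameter, 50 mm tall; origin at the centre of its underside
- cheese_block: cream cheese block with rind on one side, 100 x 58 x 45 mm; origin at the centre of its underside
- slicer: cheese plane lying flat, 220 mm long, at most 22 mm high, wooden handle towards its -x; origin under its neck
- paper_pad: pad of wrapping paper, 110 x 140 x 22 mm; origin at the centre of its underside
Things that resemble listed ones, but are neither listed nor needed, are in the scene too. Of the things that look like the dispenser, the smallest one is meant.

How it is judged:
By the outcome, as a careful person would: the job done as asked, in the order asked, and still so for the second after the job is handed in, with the robot touching nothing.
It also fails if it takes over 51 s, if anything falls off the work surface, if the arm or the gripper's body presses on something with over 40 N, if the wrist force passes 120 N, or if a joint passes its speed limit or range.

## Robot

A 6-joint arm with a two-finger parallel gripper is mounted at the origin on the work surface. World frame = base frame: x ahead of the robot, y to its left, z up, the work surface at z = 0. Lengths are in m, angles in rad, forces in N, time in s.
With the tool pointing down it reaches from about 0.375 to 0.975 m from the base axis. Payload 3.8 kg.
Tool frame: the origin (TCP) lies midway between the tips of the shut fingers; the grasp point (between the pads) lies 19 mm behind it; x points along the fingers, z is the direction in which the jaws open and shut, and the axes are right-handed (so a half turn about x gives the same grasp; the last joint's range is limited). The gripper opens to 85 mm and grips with 20 to 120 N. Pads are 22 mm wide; open, the fingers measure 114 mm over their backs; the gripper's body (76 mm by 85 mm) begins 54 mm behind the grasp point. The pads swing forward as they close: fully open they stand 13 mm farther back than shut.
Start: joints at [-1.2, 0.264, 1.604, -0, 1.274, -0.037], TCP at [0.268, -0.62, 0.231] pointing down, gripper open.
Joint ranges: [-2.63, 2.63], [-0.94, 2.18], [0.31, 2.57], [-1.31, 4.45], [0, 2.66], [-2.55, 2.55]. Speed limits (rad/s): [2.57, 2.57, 3.14, 3.14, 3.14, 3.14].

## Interface

Orientations are given as a rotation vector (axis times angle).
In Python, from workcell import * gives the robot as it stands. The module is installed in compiled form; this text tells all that it offers.
- The arm moves only by the tool carry_out, never from a script. Its arguments are lists of equal length, an entry for each row: "offset": the shift along the tool's x, y, z in cm, a list of three; "delta_rot": the turn, a rotation vector about the tool's x, y, z in degrees, a list of three. A call has exactly 5 rows; each row shifts and turns the commanded pose from where the row before left it, along the tool's axes as they then stand; what a row does not reach is not made up. A row lasts 1/12 s, in which the tool goes at most 41.7 mm and 7.16 degrees, less where a joint would pass 70% of its speed; a pose out of reach is approached as far as the arm can. A call is refused whole if a number of a shift passes 4.17 or a number of a turn 7.16, either way. A call with a gripper value outside its range is refused whole. "fingers" is the opening, from -1 (shut) to 1 (fully open), set as the call begins (left out, the last holds). The fingers move at their own pace and stop on an object; "newtons" is the grip in N (left out, the last holds). Time passes only in rows, so rows that do not move let the fingers close, or fill a call up. It gives the time, the measured TCP pose, the force and the opening at its end, in the units of the state.
- read_state(): the state, without advancing time (a new reading comes with each control period).
- read_camera(name): name is "side" or "top" or "wrist"; returns (picture, depth): 384x512x3 uint8, red, green, blue; 384x512 float32, m along the optical axis (not along the pixel's ray), 0 where there is no reading.
- get_calibration(name): a dict with "fx", "fy", "cx", "cy" (pixels), "R" (3x3) and "t" (3): a world point X has camera coordinates R X + t; the wrist camera has in their place "mount" (4x4, takes a point from camera to tool coordinates, whose origin is the TCP and whose axes are the tool frame's). Camera axes: x right, y down, z forward; pixel columns grow to the right and rows downward; lengths in m; the calibration is good to about 2 mm. A picture is of the moment at which its call begins: read the wrist's pose just before it. get_calibration takes no time and is no camera call.
- finish_job(): hands the job in, once; it reports no verdict.
The state is a dict: "time": time; "q": joint angles; "joint_vel": joint speeds; "joint_torque": joint torques, N m; "tool_pos": TCP position; "tcp_rot": TCP orientation; "wrist_force": force on the tool from outside, world axes, zero at the start; "torque": the same for the moment, N m; "width": opening from 0.0 (shut) to 1.0 (fully open).
Only numpy, scipy, OpenCV 4.12 (cv2) and the standard library are available. Lean on these libraries where they do the work, as an engineer would, in place of code of your own. Each camera call takes 0.05 s, during which the arm holds its last target. There are 200 camera calls.

## Working session

There is one attempt and no reset: what is moved stays moved. The work goes in short steps, Python scripts to look and compute and a tool call to move; the robot and the scene stay as the last step left them, time stands still between calls to the robot, and variables do not carry over. Pictures are saved under pics/ and viewed, about 8 in all and at most 12, crops included, and the job is handed in when it is done.

Besides the shell and the picture viewer there is one more tool, called after ">>>" as name(argument=value, ...), one argument or row to a line, values as JSON. carry_out: Moves the arm, as the interface text tells. Its arguments: {"type":"object","properties":{"offset":{"type":"array"},"delta_rot":{"type":"array"},"fingers":{"type":"number"},"newtons":{"type":"number"}},"required":["offset","delta_rot"]}

```bash
mkdir -p pics; python3 - <<'E'
from workcell import *
import cv2,numpy as np
for n in ["top","side"]:
    im,d=read_camera(n); np.savez(f"{n}0.npz",im=im,d=d); cv2.imwrite(f"pics/{n}0.png",cv2.resize(im[:,:,::-1],(800,600),interpolation=cv2.INTER_CUBIC))
    c=get_calibration(n); print(n,c)
print(get_calibration("wrist")); print(read_state())
E
```

```text
top {'fx': 412.4003533188625, 'fy': 412.4003533188625, 'cx': 255.38970380007677, 'cy': 199.7804212456731, 'R': array([[-1.37272926e-03, -9.99873107e-01,  1.58708892e-02],
       [-9.96261403e-01, -3.48805842e-06, -8.63899164e-02],
       [ 8.63790095e-02, -1.59301443e-02, -9.96134979e-01]]), 't': array([-0.01209583,  0.47837797,  1.24093889])}
side {'fx': 383.99772564519515, 'fy': 383.99772564519515, 'cx': 252.64901895902938, 'cy': 188.2598391788397, 'R': array([[ 0.97140252, -0.23708752, -0.0129091 ],
       [-0.13336342, -0.4998238 , -0.85579808],
       [ 0.19644677,  0.83304602, -0.51714891]]), 't': array([-0.46704421,  0.1376204 ,  1.36721591])}
{'fx': 284.70893258012427, 'fy': 284.70893258012427, 'cx': 259.07215080696835, 'cy': 195.4779405577493, 'mount': array([[ 8.25296745e-04, -2.88270856e-01,  9.57548554e-01,
        -1.43062918e-01],
       [-5.52119952e-04, -9.57548865e-01, -2.88270474e-01,
         7.23439581e-02],
       [ 9.99999507e-01, -2.90772978e-04, -9.49422052e-04,
        -3.62063073e-04],
       [ 0.00000000e+00,  0.00000000e+00,  0.00000000e+00,
         1.00000000e+00]])}
{'time': 0.1, 'q': array([-1.19990084e+00,  2.64662709e-01,  1.60523828e+00,  5.11448391e-06,
        1.27371954e+00, -3.68960628e-02]), 'joint_vel': array([ 2.16536990e-04, -3.50017195e-03, -4.83248211e-03,  4.60830029e-04,
        7.85482696e-04, -9.51229519e-05]), 'joint_torque': array([ 3.64641983e-04, -5.16705251e+01, -3.68590593e+01, -5.61398190e-05,
        6.28054302e-03,  3.64888160e-05]), 'tool_pos': array([ 0.26745434, -0.6190274 ,  0.23009626]), 'tcp_rot': array([ 0.90497607,  1.37664925, -0.90303468]), 'wrist_force': array([ 0.11296049, -0.31228449, -0.56254581]), 'torque': array([-0.00567166,  0.04508669,  0.05677435]), 'width': 1.0029473018455226}
```

View pics/top0.png

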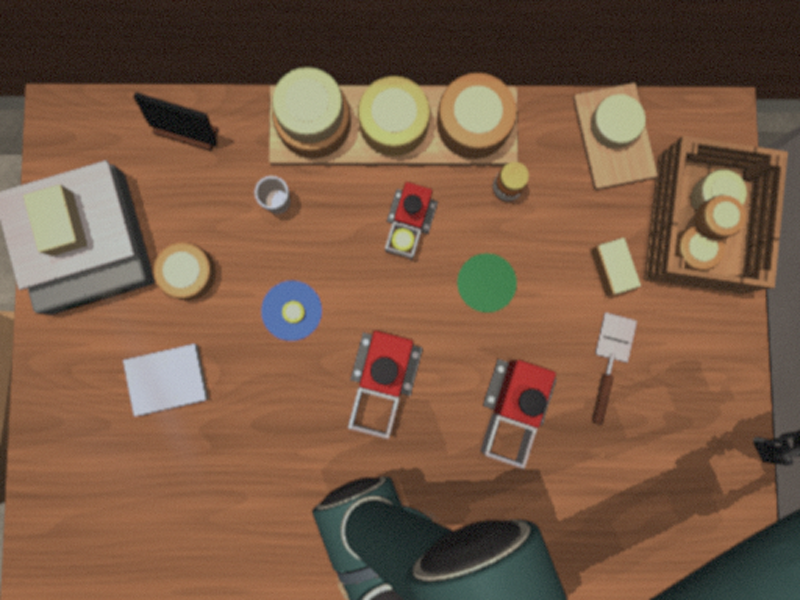

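View pics/side0.png

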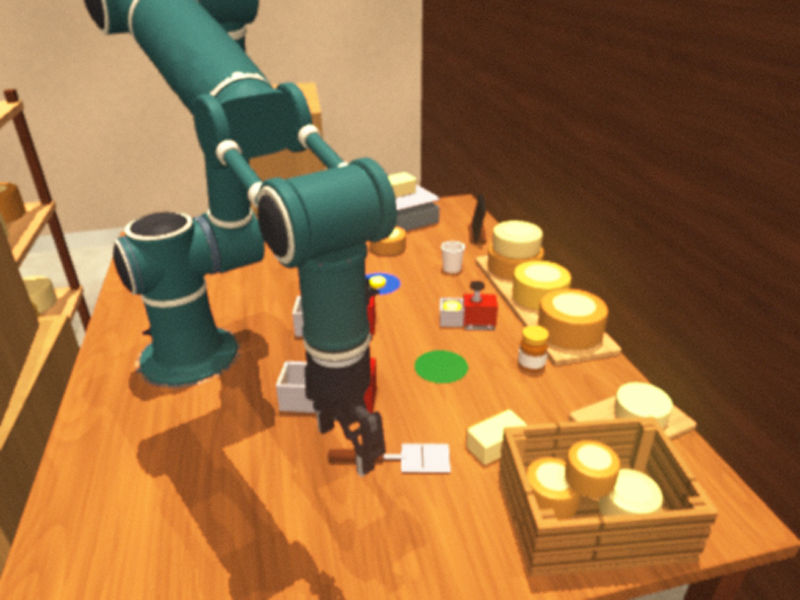

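The top view shows the smallest dispenser at about (410,220) in the 800x600 picture, with its cap at (413,204) and its column at (403,240). The green mat is at (487,282), on the robot's right, and the blue one at (292,310). The two larger dispensers, at (385,385) and (520,410), are look-alikes. Next I'll measure positions.

```bash
cat > h.py <<'E'
import numpy as np,cv2
from scipy.spatial.transform import Rotation as Ro
def ray(c,u,v,z,R=None,t=None):
    "world point of pixel on plane z"
    R=c["R"] if R is None else R; t=c["t"] if t is None else t
    o=-R.T@t; d=R.T@np.array([(u-c["cx"])/c["fx"],(v-c["cy"])/c["fy"],1])
    return o+d*(z-o[2])/d[2]
def wristRt(c,s):
    T=np.eye(4); T[:3,:3]=Ro.from_rotvec(s["tcp_rot"]).as_matrix(); T[:3,3]=s["tool_pos"]
    W=np.linalg.inv(T@c["mount"]); return W[:3,:3],W[:3,3]
def blobs(mask,amin=15):
    n,l,st,ce=cv2.connectedComponentsWithStats(mask.astype(np.uint8)); 
    return [(st[i],ce[i],l==i) for i in range(1,n) if st[i][4]>=amin]
E
python3 - <<'E'
from h import *
from workcell import get_calibration,read_state
c=get_calibration("top"); f=np.load("top0.npz"); im=f["im"]; hsv=cv2.cvtColor(im,cv2.COLOR_RGB2HSV); H,S,V=cv2.split(hsv)
def show(n,m,z,roi):
    mm=np.zeros_like(H); x0,y0,x1,y1=roi; mm[y0:y1,x0:x1]=m[y0:y1,x0:x1]
    for st,ce,b in blobs(mm,25): print(n,ce.round(1),st[4],ray(c,*ce,z).round(4))
show("green",(H>45)&(H<85)&(S>120),0,(280,150,345,210))
show("blue",(H>100)&(H<125)&(S>120),0,(150,170,220,225))
show("cap",(V<50),.104,(240,110,290,150))
m=((H<6)|(H>174))&(S>170)&(V>80)
show("red",m,.062,(240,100,290,160))
show("rounds",(H>22)&(H<35)&(S>80),.042,(240,140,290,170))
show("served",(H>22)&(H<35)&(S>60),.014,(170,180,210,215))
show("lid",(H>15)&(H<30)&(S>120),.085,(310,95,345,130))
mm=np.zeros_like(H); mm[100:160,240:290]=m[100:160,240:290]
b=max(blobs(mm),key=lambda b:b[0][4])[2]
r=cv2.minAreaRect(np.argwhere(b)[:,::-1].astype(np.float32)); print(r,[ray(c,*p,.062).round(4) for p in cv2.boxPoints(r)])
cv2.imwrite("pics/crop.png",cv2.resize(im[100:190,230:330,::-1],(800,720)[:2] if 0 else (660,594),interpolation=cv2.INTER_CUBIC))
E
```

```text
green [320.5 171.5] 71 [ 0.5691 -0.217   0.    ]
green [308.1 174.2] 30 [ 0.5607 -0.1779  0.    ]
blue [185.9 198.2] 787 [0.485  0.2029 0.    ]
red [264.3 130.5] 279 [ 0.6837 -0.0389  0.062 ]
rounds [257.5 153. ] 103 [ 0.6191 -0.0186  0.042 ]
served [187.8 199.5] 80 [0.4799 0.1949 0.014 ]
lid [329.5 111.1] 118 [ 0.7369 -0.2317  0.085 ]
((264.16485595703125, 130.5891876220703), (17.424589157104492, 24.99730110168457), 17.10272979736328) [array([ 0.6547, -0.0023,  0.062 ]), array([ 0.7279, -0.0245,  0.062 ]), array([ 0.7123, -0.0747,  0.062 ]), array([ 0.6392, -0.0522,  0.062 ])]
```

View pics/crop.png

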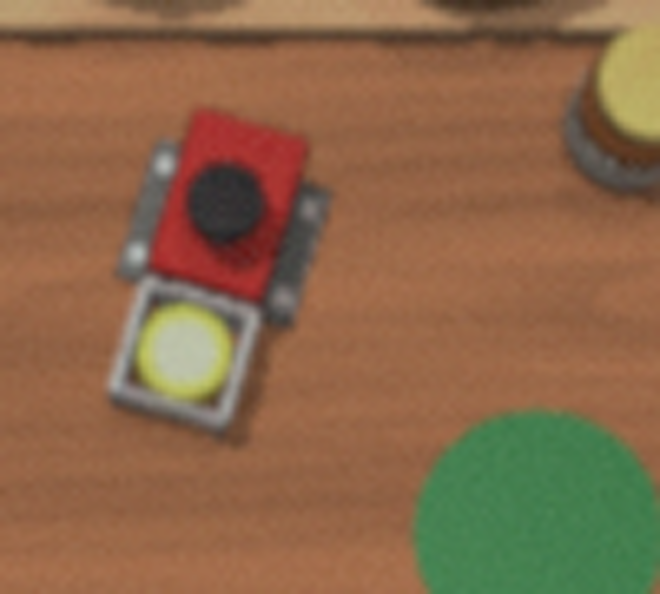

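```bash
cat > go.py <<'E'
import sys; from h import *; from workcell import read_state
s=read_state(); R=Ro.from_rotvec(s["tcp_rot"]).as_matrix(); a=[float(v) for v in sys.argv[1:]]
print("t",s["time"],"pos",s["tool_pos"].round(4),"F",s["wrist_force"].round(1),"w",round(s["width"],2))
# target: x along -z, z along (cos a, sin a) world
if len(a)>=3:
    print("offset cm (tool)",(R.T@(np.array(a[:3])-s["tool_pos"])*100).round(2))
    th=np.radians(a[3] if len(a)>3 else 0)
    for k in (0,np.pi):
        z=np.array([np.cos(th+k),np.sin(th+k),0]); x=np.array([0,0,-1.]); G=np.c_[x,np.cross(z,x),z]
        print("turn deg (tool)",np.degrees(Ro.from_matrix(R.T@G).as_rotvec()).round(2), "q6",s["q"][5].round(2))
print(R.round(3).tolist())
E
python3 - <<'E'
from h import *
from workcell import get_calibration
c=get_calibration("top"); im=np.load("top0.npz")["im"]; H,S,V=cv2.split(cv2.cvtColor(im,cv2.COLOR_RGB2HSV))
m=(H>60)&(H<90)&(S>90); m[:,:280]=0;m[:,350:]=0;m[:150]=0;m[215:]=0
b=max(blobs(m),key=lambda b:b[0][4]); print(b[0],ray(c,*b[1],0)); print(ray(c,264.2,130.9,.104),ray(c,258.2,153.6,.046))
E
python3 go.py .674 -.0355 .16 0
```

```text
[ 294  163   36   36 1022] [ 0.54049902 -0.18770378  0.        ]
[ 0.6716553  -0.03692148  0.104     ] [ 0.61653832 -0.02072401  0.046     ]
t 0.1 pos [ 0.2675 -0.619   0.2301] F [ 0.1 -0.3 -0.6] w 1.0
offset cm (tool) [  7.09  60.46 -37.43]
turn deg (tool) [-66.64  -0.1   -0.07] q6 -0.04
turn deg (tool) [ 1.1336e+02 -8.0000e-02  1.1000e-01] q6 -0.04
[[-0.001, 0.918, 0.397], [0.002, 0.397, -0.918], [-1.0, 0.0, -0.002]]
```

>>> carry_out(
  offset=[
    [0, 3.02, -1.87],
    [0, 3.12, -1.69],
    [0, 3.22, -1.51],
    [0, 3.3, -1.32],
    [0, 3.37, -1.13],
  ],
  delta_rot=[
    [-3.33, 0, 0],
    [-3.33, 0, 0],
    [-3.33, 0, 0],
    [-3.33, 0, 0],
    [-3.33, 0, 0],
  ],
  fingers=-1,
  newtons=30,
)

```text
time: 0.52
tool_pos: [0.3695, -0.4722, 0.2306]
tcp_rot: [0.68, 1.463, -0.679]
wrist_force: [0.7, -0.5, 0.7]
width: 0.295
```

>>> carry_out(
  offset=[
    [0, 3.43, -0.93],
    [0, 3.48, -0.73],
    [0, 3.51, -0.53],
    [0, 3.54, -0.32],
    [0, 3.55, -0.11],
  ],
  delta_rot=[
    [-3.33, 0, 0],
    [-3.33, 0, 0],
    [-3.33, 0, 0],
    [-3.33, 0, 0],
    [-3.33, 0, 0],
  ],
)

```text
time: 0.93
tool_pos: [0.471, -0.3262, 0.2309]
tcp_rot: [0.454, 1.523, -0.453]
wrist_force: [-0.3, -0.4, -0.1]
width: -0.004
```

>>> carry_out(
  offset=[
    [0, 3.55, 0.09],
    [0, 3.54, 0.3],
    [0, 3.52, 0.51],
    [0, 3.48, 0.71],
    [0, 3.43, 0.91],
  ],
  delta_rot=[
    [-3.33, 0, 0],
    [-3.33, 0, 0],
    [-3.33, 0, 0],
    [-3.33, 0, 0],
    [-3.33, 0, 0],
  ],
)

```text
time: 1.35
tool_pos: [0.5725, -0.1805, 0.2308]
tcp_rot: [0.226, 1.56, -0.226]
wrist_force: [0.3, -0.5, -0.4]
width: 0.002
```

```bash
python3 go.py .673 -.036 .16 0
```

```text
t 1.35 pos [ 0.5725 -0.1805  0.2308] F [ 0.3 -0.5 -0.4] w 0.0
offset cm (tool) [ 7.07 16.71  5.53]
turn deg (tool) [-1.651e+01 -5.000e-02 -1.000e-02] q6 -0.06
turn deg (tool) [ 1.6349e+02 -1.0000e-02  7.0000e-02] q6 -0.06
[[-0.001, 0.284, 0.959], [0.0, 0.959, -0.284], [-1.0, -0.0, -0.001]]
```

>>> carry_out(
  offset=[
    [1, 3.32, 1.1],
    [1, 3.25, 1.29],
    [1, 3.17, 1.48],
    [1, 3.08, 1.66],
    [1, 2.98, 1.84],
  ],
  delta_rot=[
    [-3.33, 0, 0],
    [-3.33, 0, 0],
    [-3.33, 0, 0],
    [-3.33, 0, 0],
    [-3.2, 0, 0],
  ],
)

```text
time: 1.77
tool_pos: [0.6729, -0.0374, 0.1802]
tcp_rot: [-0.0, 1.572, 0.0]
wrist_force: [0.2, -0.4, 0.0]
width: -0.001
```

```bash
python3 go.py .673 -.036 .12 0; python3 - <<'E'
from h import *
from workcell import *
s=read_state(); im,d=read_camera("wrist"); c=get_calibration("wrist"); R,t=wristRt(c,s)
np.savez("w1.npz",im=im,R=R,t=t); 
def px(P): q=R@np.array(P)+t; return (c["fx"]*q[0]/q[2]+c["cx"],c["fy"]*q[1]/q[2]+c["cy"])
o=im[:,:,::-1].copy()
for P in [(.673,-.036,.104),(.617,-.0195,.046),(.549,.003,0),(.5405,-.188,0)]:
    p=px(P); print(P,np.round(p,1)); cv2.drawMarker(o,(int(p[0]),int(p[1])),(255,0,255),0,10,1)
cv2.imwrite("pics/w1.png",cv2.resize(o,(800,600)))
E
```

```text
t 1.7667 pos [ 0.6729 -0.0374  0.1802] F [ 0.2 -0.4  0. ] w -0.0
offset cm (tool) [6.02 0.14 0.02]
turn deg (tool) [ 0.01 -0.05  0.  ] q6 -0.09
turn deg (tool) [-1.7999e+02 -0.0000e+00 -9.0000e-02] q6 -0.09
[[-0.001, -0.0, 1.0], [-0.0, 1.0, 0.0], [-1.0, -0.0, -0.001]]
(0.673, -0.036, 0.104) [260.8 202.7]
(0.617, -0.0195, 0.046) [204.  168.6]
(0.549, 0.003, 0) [150.  140.8]
(0.5405, -0.188, 0) [159.5 288. ]
```

View pics/w1.png

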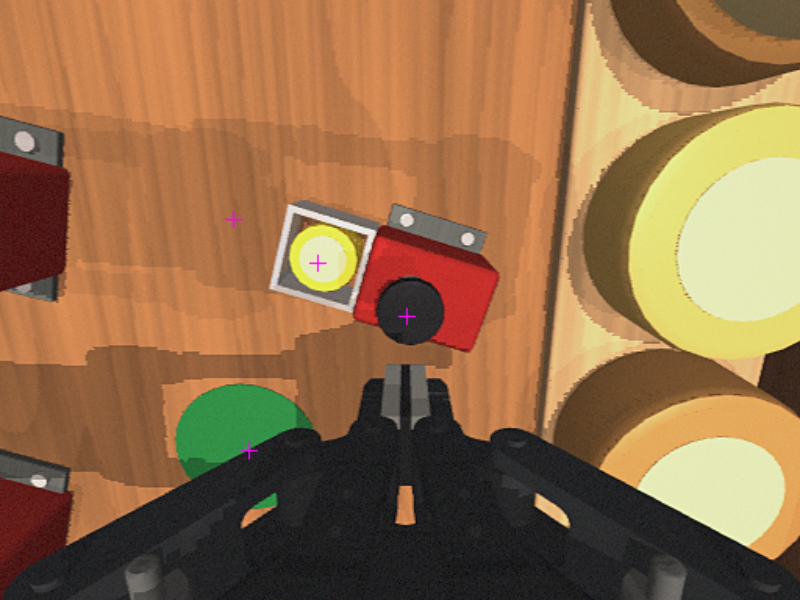

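The wrist view shows the cap at about (410,311), within 2 mm of the prediction, and the column at (322,258). I'm going down onto the cap.

>>> carry_out(
  offset=[
    [1.5, 0.3, 0.1],
    [1.5, 0, 0],
    [1.5, 0, 0],
    [1.5, 0, 0],
    [0.8, 0, 0],
  ],
  delta_rot=[
    [0, 0, 0],
    [0, 0, 0],
    [0, 0, 0],
    [0, 0, 0],
    [0, 0, 0],
  ],
)

```text
time: 2.23
tool_pos: [0.6712, -0.0368, 0.11]
tcp_rot: [0.003, 1.575, -0.003]
wrist_force: [-1.3, 0.3, -0.3]
width: 0.002
```

>>> carry_out(
  offset=[
    [0.5, 0, 0],
    [0.5, 0, 0],
    [0.5, 0, 0],
    [0.5, 0, 0],
    [0.5, 0, 0],
  ],
  delta_rot=[
    [0, 0, 0],
    [0, 0, 0],
    [0, 0, 0],
    [0, 0, 0],
    [0, 0, 0],
  ],
)

```text
time: 2.65
tool_pos: [0.6726, -0.0367, 0.0906]
tcp_rot: [0.002, 1.572, -0.003]
wrist_force: [-9.2, 0.4, 11.8]
width: 0.001
```

>>> carry_out(
  offset=[
    [0.3, 0, 0],
    [0.3, 0, 0],
    [0.3, 0, 0],
    [0, 0, 0],
    [0, 0, 0],
  ],
  delta_rot=[
    [0, 0, 0],
    [0, 0, 0],
    [0, 0, 0],
    [0, 0, 0],
    [0, 0, 0],
  ],
)

```text
time: 3.07
tool_pos: [0.6727, -0.0367, 0.0812]
tcp_rot: [0.002, 1.572, -0.003]
wrist_force: [-6.2, -0.4, 8.2]
width: 0.002
```

>>> carry_out(
  offset=[
    [0.2, 0, 0],
    [0.2, 0, 0],
    [0.2, 0, 0],
    [0.2, 0, 0],
    [0, 0, 0],
  ],
  delta_rot=[
    [0, 0, 0],
    [0, 0, 0],
    [0, 0, 0],
    [0, 0, 0],
    [0, 0, 0],
  ],
)

```text
time: 3.48
tool_pos: [0.6731, -0.0367, 0.0741]
tcp_rot: [0.002, 1.572, -0.003]
wrist_force: [-6.9, 0.3, 9.5]
width: -0.001
```

>>> carry_out(
  offset=[
    [0.1, 0, 0],
    [0.1, 0, 0],
    [0.1, 0, 0],
    [0, 0, 0],
    [0, 0, 0],
  ],
  delta_rot=[
    [0, 0, 0],
    [0, 0, 0],
    [0, 0, 0],
    [0, 0, 0],
    [0, 0, 0],
  ],
)

```text
time: 3.9
tool_pos: [0.6732, -0.0367, 0.0739]
tcp_rot: [0.002, 1.571, -0.003]
wrist_force: [-13.7, 0.2, 24.2]
width: -0.0
```

Hard stop reached: z held at 0.074 and the force jumped to 24 N. Releasing upward.

>>> carry_out(
  offset=[
    [-0.5, 0, 0],
    [-0.8, 0, 0],
    [-1.2, 0, 0],
    [-2, 0, 0],
    [-3, 0, 0],
  ],
  delta_rot=[
    [0, 0, 0],
    [0, 0, 0],
    [0, 0, 0],
    [0, 0, 0],
    [0, 0, 0],
  ],
)

```text
time: 4.32
tool_pos: [0.6718, -0.036, 0.1416]
tcp_rot: [0.003, 1.575, -0.002]
wrist_force: [0.0, 0.6, 0.4]
width: -0.001
```

>>> carry_out(
  offset=[
    [-2, 0, 0],
    [-1, 0, -1.5],
    [0, 0, -2],
    [0, 0, -2],
    [0, 0, -1],
  ],
  delta_rot=[
    [0, 0, 0],
    [0, 0, 0],
    [0, 0, 0],
    [0, 0, 0],
    [0, 0, 0],
  ],
)

```text
time: 4.73
tool_pos: [0.6074, -0.0359, 0.1743]
tcp_rot: [0.002, 1.57, -0.003]
wrist_force: [-0.1, 0.3, -0.0]
width: 0.004
```

```bash
python3 go.py .549 .065 .12 0; python3 - <<'E'
from h import *
from workcell import *
s=read_state(); im,d=read_camera("wrist"); c=get_calibration("wrist"); R,t=wristRt(c,s)
np.savez("w2.npz",im=im,R=R,t=t); 
def px(P): q=R@np.array(P)+t; return (c["fx"]*q[0]/q[2]+c["cx"],c["fy"]*q[1]/q[2]+c["cy"])
H,S,V=cv2.split(cv2.cvtColor(im,cv2.COLOR_RGB2HSV))
for st,ce,b in blobs((H>22)&(H<36)&(S>80)&(V>120),300): print(st,ce.round(1),"z.014:",ray(c,*ce,.014,R,t).round(4))
o=im[:,:,::-1].copy()
for P in [(.673,-.036,.104),(.549,.003,0.014),(.5405,-.188,0)]:
    p=px(P); cv2.drawMarker(o,(int(p[0]),int(p[1])),(255,0,255),0,10,1)
cv2.imwrite("pics/w2.png",cv2.resize(o,(800,600)))
E
```

```text
t 4.7333 pos [ 0.6074 -0.0359  0.1743] F [-0.1  0.3 -0. ] w 0.0
offset cm (tool) [ 5.43 10.07 -5.88]
turn deg (tool) [-0.18  0.05  0.  ] q6 -0.1
turn deg (tool) [ 1.7982e+02  0.0000e+00 -8.0000e-02] q6 -0.1
[[0.001, 0.003, 1.0], [-0.0, 1.0, -0.003], [-1.0, -0.0, 0.001]]
[435  14  22  92 425] [445.5  59.1] z.014: [0.7879 0.0842 0.014 ]
[ 443   38   48   83 1238] [460.3  77.7] z.014: [0.8058 0.0673 0.014 ]
[ 484  109   28  116 2212] [500.1 170.1] z.014: [ 0.8673 -0.0259  0.014 ]
[184 122  42  42 710] [204.6 141.8] z.014: [0.5491 0.0056 0.014 ]
[249 144  43  43 769] [270.4 164.6] z.014: [ 0.6185 -0.0189  0.014 ]
[428 197  39  45 430] [442.5 223.8] z.014: [ 0.8163 -0.0882  0.014 ]
```

View pics/w2.png

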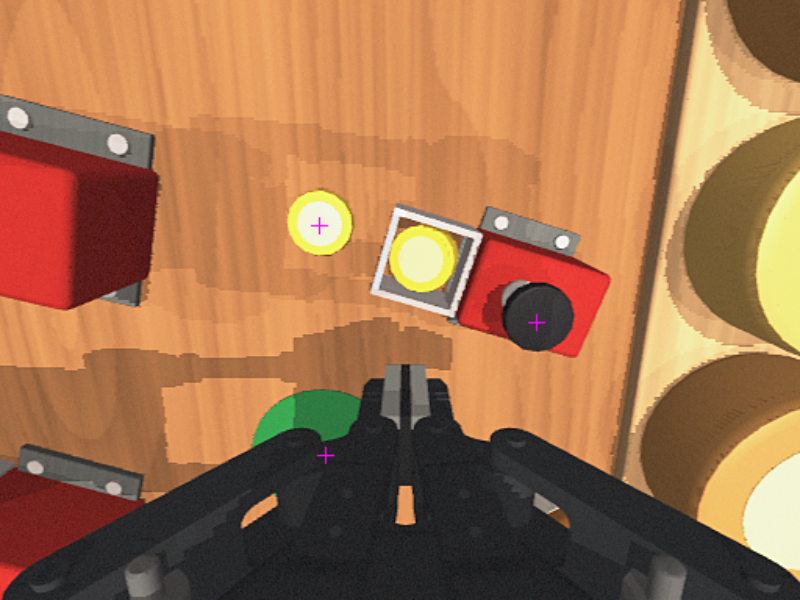

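The wrist view shows one round out at (320,222), i.e. world (0.549, 0.005). The plunger is back up, and the next round is in the column. I'll go behind the round with the jaws slightly open to make a two-point push.

>>> carry_out(
  offset=[
    [0, 2, -1.2],
    [0, 2, -1.2],
    [0, 2, -1.2],
    [0, 2.1, -1.3],
    [0, 2, -1.2],
  ],
  delta_rot=[
    [0, 0, 0],
    [0, 0, 0],
    [0, 0, 0],
    [0, 0, 0],
    [0, 0, 0],
  ],
  fingers=-0.4,
)

```text
time: 5.2
tool_pos: [0.5482, 0.0663, 0.1736]
tcp_rot: [0.003, 1.57, -0.002]
wrist_force: [1.3, 0.5, -1.1]
width: 0.303
```

>>> carry_out(
  offset=[
    [3, 0, 0],
    [3, 0, 0],
    [3, 0, 0],
    [3, 0, 0],
    [3, 0, 0],
  ],
  delta_rot=[
    [0, 0, 0],
    [0, 0, 0],
    [0, 0, 0],
    [0, 0, 0],
    [0, 0, 0],
  ],
)

```text
time: 5.62
tool_pos: [0.5492, 0.0657, 0.0225]
tcp_rot: [0.002, 1.568, -0.002]
wrist_force: [0.8, 1.0, 0.6]
width: 0.301
```

```bash
python3 go.py .547 .065 .01 0; python3 - <<'E'
from h import *
from workcell import *
s=read_state(); im,d=read_camera("wrist")
cv2.imwrite("pics/w3.png",im[:,:,::-1])
E
```

```text
t 5.6167 pos [0.5492 0.0657 0.0225] F [0.8 1.  0.6] w 0.3
offset cm (tool) [ 1.25 -0.07 -0.22]
turn deg (tool) [-0.16  0.13 -0.01] q6 0.08
turn deg (tool) [ 1.7984e+02 -2.0000e-02 -2.1000e-01] q6 0.08
[[0.002, 0.003, 1.0], [0.0, 1.0, -0.003], [-1.0, 0.0, 0.002]]
```

View pics/w3.png

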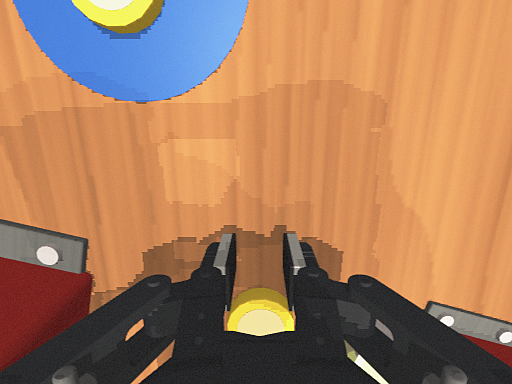

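The round sits centred between and behind the jaws at (260,315) and is untouched. Now I'm feeling for the counter.

>>> carry_out(
  offset=[
    [0.5, 0, 0],
    [0.4, 0, 0],
    [0.3, 0, 0],
    [0.2, 0, 0],
    [0, 0, 0],
  ],
  delta_rot=[
    [0, 0, 0],
    [0, 0, 0],
    [0, 0, 0],
    [0, 0, 0],
    [0, 0, 0],
  ],
)

```text
time: 6.08
tool_pos: [0.5492, 0.0654, 0.0107]
tcp_rot: [0.002, 1.568, -0.002]
wrist_force: [0.3, -0.1, -0.7]
width: 0.295
```

>>> carry_out(
  offset=[
    [0.2, 0, 0],
    [0.2, 0, 0],
    [0.1, 0, 0],
    [0, 0, 0],
    [0, 0, 0],
  ],
  delta_rot=[
    [0, 0, 0],
    [0, 0, 0],
    [0, 0, 0],
    [0, 0, 0],
    [0, 0, 0],
  ],
)

```text
time: 6.5
tool_pos: [0.5478, 0.0653, 0.0043]
tcp_rot: [0.002, 1.571, -0.002]
wrist_force: [0.4, 0.1, 0.4]
width: 0.299
```

>>> carry_out(
  offset=[
    [0.1, 0, 0],
    [0.1, 0, 0],
    [0.1, 0, 0],
    [0, 0, 0],
    [0, 0, 0],
  ],
  delta_rot=[
    [0, 0, 0],
    [0, 0, 0],
    [0, 0, 0],
    [0, 0, 0],
    [0, 0, 0],
  ],
)

```text
time: 6.92
tool_pos: [0.5477, 0.0654, 0.0011]
tcp_rot: [0.002, 1.571, -0.002]
wrist_force: [0.5, -0.0, 0.5]
width: 0.298
```

>>> carry_out(
  offset=[
    [0.1, 0, 0],
    [0.1, 0, 0],
    [0, 0, 0],
    [0, 0, 0],
    [0, 0, 0],
  ],
  delta_rot=[
    [0, 0, 0],
    [0, 0, 0],
    [0, 0, 0],
    [0, 0, 0],
    [0, 0, 0],
  ],
)

```text
time: 7.33
tool_pos: [0.5481, 0.0654, -0.0001]
tcp_rot: [0.002, 1.571, -0.002]
wrist_force: [-2.2, -0.1, 3.9]
width: 0.3
```

Counter contact is at z≈0. Raising 5 mm, then pushing gently towards -y, veering slightly away from the column.

>>> carry_out(
  offset=[
    [-0.5, 0, 0],
    [0, -0.7, -0.1],
    [0, -0.7, -0.1],
    [0, -0.7, 0],
    [0, -0.5, 0],
  ],
  delta_rot=[
    [0, 0, 0],
    [0, 0, 0],
    [0, 0, 0],
    [0, 0, 0],
    [0, 0, 0],
  ],
)

```text
time: 7.75
tool_pos: [0.5454, 0.0383, 0.0041]
tcp_rot: [0.003, 1.571, -0.003]
wrist_force: [-0.2, -0.4, 0.3]
width: 0.306
```

>>> carry_out(
  offset=[
    [0, -0.3, 0],
    [0, -0.3, 0],
    [0, -0.4, 0],
    [0, -0.5, -0.05],
    [0, -0.6, -0.1],
  ],
  delta_rot=[
    [0, 0, 0],
    [0, 0, 0],
    [0, 0, 0],
    [0, 0, 0],
    [0, 0, 0],
  ],
)

```text
time: 8.17
tool_pos: [0.5443, 0.0181, 0.0043]
tcp_rot: [0.002, 1.571, -0.002]
wrist_force: [-0.8, 0.1, -0.8]
width: 0.299
```

>>> carry_out(
  offset=[
    [0, -0.6, -0.1],
    [0, -0.6, -0.1],
    [0, -0.6, -0.1],
    [0, -0.5, 0],
    [0, -0.4, 0],
  ],
  delta_rot=[
    [0, 0, 0],
    [0, 0, 0],
    [0, 0, 0],
    [0, 0, 0],
    [0, 0, 0],
  ],
)

```text
time: 8.58
tool_pos: [0.5411, -0.0093, 0.0043]
tcp_rot: [0.002, 1.571, -0.003]
wrist_force: [-0.0, 0.6, 0.5]
width: 0.303
```

```bash
python3 go.py .5405 -.157 .004 0; python3 - <<'E'
from h import *
from workcell import *
im,d=read_camera("top"); c=get_calibration("top")
H,S,V=cv2.split(cv2.cvtColor(im,cv2.COLOR_RGB2HSV))
cv2.imwrite("pics/t4.png",cv2.resize(im[110:230,160:350,::-1],(800,505),interpolation=cv2.INTER_CUBIC))
E
```

```text
t 8.5833 pos [ 0.5411 -0.0093  0.0043] F [-0.   0.6  0.5] w 0.3
offset cm (tool) [ 3.000e-02 -1.477e+01 -1.000e-02]
turn deg (tool) [-0.19  0.    0.  ] q6 -0.06
turn deg (tool) [179.81   0.    -0.  ] q6 -0.06
[[0.0, 0.003, 1.0], [-0.0, 1.0, -0.003], [-1.0, -0.0, 0.0]]
```

View pics/t4.png

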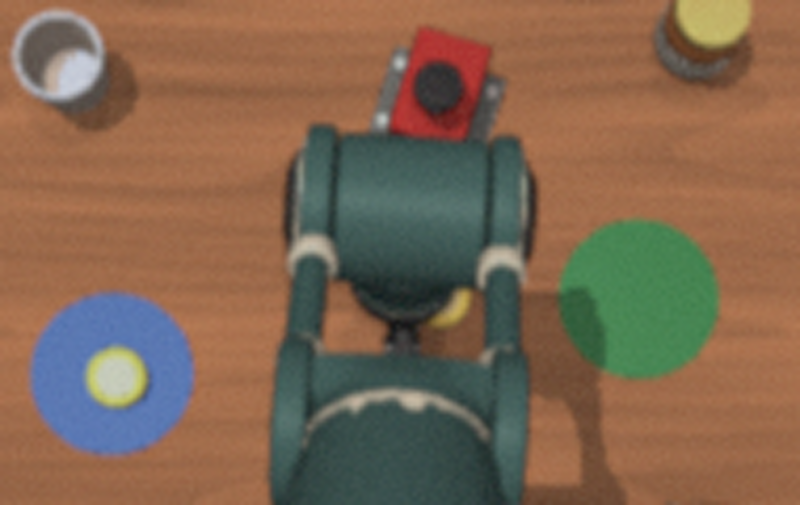

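The round's edge shows at (455,305), just ahead of the fingers, so the push is working. Continuing along -y.

>>> carry_out(
  offset=[
    [0, -0.5, 0],
    [0, -0.6, 0],
    [0, -0.6, 0],
    [0, -0.6, 0],
    [0, -0.6, 0],
  ],
  delta_rot=[
    [0, 0, 0],
    [0, 0, 0],
    [0, 0, 0],
    [0, 0, 0],
    [0, 0, 0],
  ],
)

```text
time: 9.05
tool_pos: [0.5411, -0.0382, 0.0043]
tcp_rot: [0.002, 1.571, -0.002]
wrist_force: [0.7, 0.2, 0.3]
width: 0.303
```

>>> carry_out(
  offset=[
    [0, -0.6, 0],
    [0, -0.6, 0],
    [0, -0.6, 0],
    [0, -0.6, 0],
    [0, -0.6, 0],
  ],
  delta_rot=[
    [0, 0, 0],
    [0, 0, 0],
    [0, 0, 0],
    [0, 0, 0],
    [0, 0, 0],
  ],
)

```text
time: 9.47
tool_pos: [0.541, -0.0683, 0.0043]
tcp_rot: [0.002, 1.571, -0.002]
wrist_force: [0.4, -0.1, -0.3]
width: 0.3
```

>>> carry_out(
  offset=[
    [0, -0.6, 0],
    [0, -0.6, 0],
    [0, -0.6, 0],
    [0, -0.6, 0],
    [0, -0.6, 0],
  ],
  delta_rot=[
    [0, 0, 0],
    [0, 0, 0],
    [0, 0, 0],
    [0, 0, 0],
    [0, 0, 0],
  ],
)

```text
time: 9.88
tool_pos: [0.5409, -0.0982, 0.0043]
tcp_rot: [0.002, 1.571, -0.002]
wrist_force: [-0.0, -0.9, 0.6]
width: 0.304
```

>>> carry_out(
  offset=[
    [0, -0.6, 0],
    [0, -0.6, 0],
    [0, -0.6, 0],
    [0, -0.5, 0],
    [0, -0.4, 0],
  ],
  delta_rot=[
    [0, 0, 0],
    [0, 0, 0],
    [0, 0, 0],
    [0, 0, 0],
    [0, 0, 0],
  ],
)

```text
time: 10.3
tool_pos: [0.5408, -0.1252, 0.0043]
tcp_rot: [0.002, 1.571, -0.002]
wrist_force: [-0.6, -0.3, -0.2]
width: 0.302
```

```bash
python3 go.py .5405 -.157 .004 0; python3 - <<'E'
from h import *
from workcell import *
im,d=read_camera("top"); im2,_=read_camera("side")
a=cv2.resize(im[110:230,160:350,::-1],(760,480),interpolation=cv2.INTER_CUBIC)
cv2.imwrite("pics/t5.png",cv2.resize(np.hstack([im[130:230,230:350,::-1],im2[170:270,230:350,::-1]]),(800,333),interpolation=cv2.INTER_CUBIC))
E
```

```text
t 10.3 pos [ 0.5408 -0.1252  0.0043] F [-0.6 -0.3 -0.2] w 0.3
offset cm (tool) [ 0.03 -3.18 -0.02]
turn deg (tool) [-0.18  0.    0.  ] q6 -0.27
turn deg (tool) [ 1.7982e+02  0.0000e+00 -1.0000e-02] q6 -0.27
[[0.0, 0.003, 1.0], [-0.0, 1.0, -0.003], [-1.0, -0.0, 0.0]]
```

View pics/t5.png

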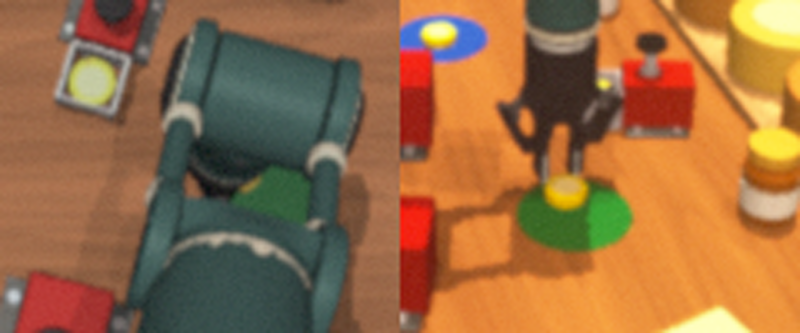

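The side view shows the round at (566,190), at the mat's near edge and in front of both fingers. I'll push 3.2 cm more, then back off and rise.

>>> carry_out(
  offset=[
    [0, -0.5, 0],
    [0, -0.6, 0],
    [0, -0.6, 0],
    [0, -0.6, 0],
    [0, -0.4, 0],
  ],
  delta_rot=[
    [0, 0, 0],
    [0, 0, 0],
    [0, 0, 0],
    [0, 0, 0],
    [0, 0, 0],
  ],
)

```text
time: 10.82
tool_pos: [0.5408, -0.1525, 0.0043]
tcp_rot: [0.002, 1.571, -0.003]
wrist_force: [0.2, -0.2, -0.6]
width: 0.3
```

>>> carry_out(
  offset=[
    [0, -0.3, 0],
    [0, -0.2, 0],
    [0, 0, 0],
    [0, 0.3, 0],
    [0, 0.8, 0],
  ],
  delta_rot=[
    [0, 0, 0],
    [0, 0, 0],
    [0, 0, 0],
    [0, 0, 0],
    [0, 0, 0],
  ],
)

```text
time: 11.23
tool_pos: [0.5409, -0.1459, 0.0044]
tcp_rot: [0.003, 1.57, -0.003]
wrist_force: [-0.3, 0.7, -0.5]
width: 0.305
```

>>> carry_out(
  offset=[
    [0, 1, 0],
    [0, 1, 0],
    [-1.5, 0, 0],
    [-3, 0, 0],
    [-3, 0, 0],
  ],
  delta_rot=[
    [0, 0, 0],
    [0, 0, 0],
    [0, 0, 0],
    [0, 0, 0],
    [0, 0, 0],
  ],
)

```text
time: 11.65
tool_pos: [0.5389, -0.1235, 0.0784]
tcp_rot: [0.002, 1.575, 0.0]
wrist_force: [1.0, -0.6, 1.2]
width: 0.302
```

>>> carry_out(
  offset=[
    [-4, 0, 0],
    [-4, 0, 0],
    [0, 3, -2],
    [0, 4, -2],
    [0, 4, -2],
  ],
  delta_rot=[
    [0, 0, 0],
    [0, 0, 0],
    [0, 0, 0],
    [0, 0, 0],
    [0, 0, 0],
  ],
)

```text
time: 12.07
tool_pos: [0.4837, -0.0194, 0.1606]
tcp_rot: [0.004, 1.568, -0.003]
wrist_force: [0.5, 0.1, 0.2]
width: 0.3
```

>>> carry_out(
  offset=[
    [0, 4, -0.5],
    [0, 4, -0.5],
    [0, 3, 0],
    [0, 0, 0],
    [0, 0, 0],
  ],
  delta_rot=[
    [0, 0, 0],
    [0, 0, 0],
    [0, 0, 0],
    [0, 0, 0],
    [0, 0, 0],
  ],
)

```text
time: 12.48
tool_pos: [0.4734, 0.0914, 0.1593]
tcp_rot: [-0.002, 1.571, 0.002]
wrist_force: [-0.3, 0.5, 0.2]
width: 0.299
```

```bash
python3 go.py; python3 - <<'E'
from h import *
from workcell import *
im,d=read_camera("top"); im2,_=read_camera("side"); c=get_calibration("top")
H,S,V=cv2.split(cv2.cvtColor(im,cv2.COLOR_RGB2HSV))
for n,m,z in (("round",(H>22)&(H<36)&(S>70),.014),("green",(H>60)&(H<90)&(S>90),0)):
    m=m.copy(); m[:,:285]=0;m[:,345:]=0;m[:155]=0;m[210:]=0
    for st,ce,b in blobs(m,20): print(n,st,ce.round(1),ray(c,*ce,z).round(4), ray(c,st[0]+st[2]/2-.5,st[1]+st[3]/2-.5,z).round(4))
cv2.imwrite("pics/t6.png",cv2.resize(np.hstack([im[100:230,150:350,::-1],im2[150:280,200:400,::-1]]),(800,260),interpolation=cv2.INTER_CUBIC))
E
```

```text
t 12.4833 pos [0.4734 0.0914 0.1593] F [-0.3  0.5  0.2] w 0.3
[[0.0, -0.002, 1.0], [-0.0, 1.0, 0.002], [-1.0, -0.0, 0.0]]
round [305 174  14  14  88] [311.4 180.8] [ 0.538  -0.1861  0.014 ] [ 0.5389 -0.1863  0.014 ]
green [294 163  36  36 811] [311.1 180.7] [ 0.5402 -0.1872  0.    ] [ 0.5407 -0.1885  0.    ]
```

View pics/t6.png

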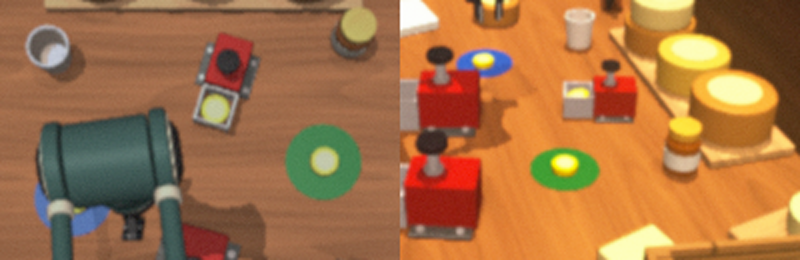

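The round lies centred on the green mat, at (323,160) in the top view and (565,165) in the side view. Everything else is in place, so I'm handing in.

```bash
python3 -c "
from workcell import *
print(finish_job())"
```

```text
the job is handed in; nothing more can be done
None
```

The job is done and handed in at about 12.5 s. One cheese round came out of the smallest dispenser and now lies wholly on the green mat.

- **Plunger:** I pressed it once with the shut fingers, down to the hard stop; the tool stopped moving and the force rose to 24 N. After release the wrist picture showed the plunger up, one round out, and the next one in the column.
- **Push:** I pushed the round about 19 cm with both fingertips, set roughly 26 mm apart and just above the counter, then backed off and moved clear.
- **Last checks:** The top view puts the round at (0.538, -0.186) m and the mat's centre at (0.541, -0.188) m, about 3 mm apart against a 38 mm margin. The side view showed the served round still on the blue mat, though the arm partly hid that mat from above. Nothing else looked moved, and the wrist force was near zero.
- **Small disagreements:** A sideways correction of 3 mm before the press was mostly not carried out, so I pressed slightly off the cap's centre. The wrist also read up to 14 N of sideways force during the press. Neither affected the stroke.

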